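# Slide a marked bar out on the sawing block and hold it for the cut

### The arm

A 7-joint arm with a two-finger parallel gripper is mounted at the origin on a cart in front of the work surface, level with it; the furniture and walls round the work are solid. World frame = base frame: x ahead of the robot, y to its left, z up, the work surface at z = 0. Lengths are in m, angles in degrees, forces in N, time in s.
With the tool pointing down it reaches from about 0.4 to 0.9 m from the base axis. Payload 5.5 kg.
Tool frame: the origin (TCP) lies at the very end of the fingers, on their centre line; the grasp point (between the pads) lies 19 mm behind it; z points along the fingers, y is the line along which they close (so a half turn about z gives the same grasp; the last joint's range is limited). The gripper opens to 85 mm and grips with 20 to 120 N. Pads are 22 mm wide; open, the fingers measure 114 mm over their backs; the gripper's body (76 mm by 85 mm) begins 54 mm behind the grasp point. The pads swing forward as they close: fully open they stand 13 mm farther back than shut.
Start: joints at [82.517, 28.699, -24.465, 88.831, 12.651, 65.22, -12.049], TCP at [0.249, -0.6, 0.231] pointing down, gripper open.
Joint ranges: [-164.97, 164.97], [-17.58, 116.51], [-87.97, 89.64], [11.32, 138.91], [-80.73, 260.73], [10.89, 115.49], [-147.41, 147.41]. Speed limits (degrees/s): [147.25, 147.25, 180, 180, 180, 180, 180].

### API

Orientations are given as [roll, pitch, yaw] about the fixed x, y, z axes, in that order (R = Rz(yaw) Ry(pitch) Rx(roll)).
In Python, from bench import * gives the robot as it stands.
- The arm moves only by the shell command python3 -m handwheel 'ROWS'. ROWS is JSON, a list that holds one entry, the list of rows, each a list of 5 numbers: the shift along the tool's x, y, z in units of 25 cm (1.0 is 25 cm), then the turn about the tool's z in units of 45 degrees (1.0 is 45 degrees), then the finger opening in mm, from 0 to 85.4. In form: [[[x, y, z, turn, gripper], ...]]. A call has exactly 5 rows; each row is the pose to reach, as a shift and turn from the pose commanded when the call began, along the tool's axes at that moment; what a row does not reach only later rows make up. A row lasts 1/8 s, in which the tool goes at most 62.5 mm and 10.7 degrees, less where a joint would pass 70% of its speed; a pose out of reach is approached as far as the arm can. A call with a number of a shift or a turn outside -1 to 1 is refused whole. A call with a gripper value outside its range is refused whole. The fingers move at their own pace and stop on an object; the grip force is fixed at half the most. Time passes only in rows, so rows that repeat a pose let the fingers close, or fill a call up. It gives the time, the measured TCP pose, the force, the opening and the grip force at its end, in the units of the state.
- sense(): the state, without advancing time (a new reading comes with each control period).
- read_camera(name): name is "scene" or "top" or "wrist"; returns a dict with "frame" (400x640x3 uint8, blue, green, red), "fovy" (degrees; the focal length in pixels is half the picture's height over the tangent of half this angle, whatever the lens; pixels are square), "cx", "cy" (the principal point, pixels), "view" (4x4, takes a point from world to camera coordinates); the wrist camera has in their place "hand_eye" (4x4, takes a point from camera to tool coordinates, whose origin is the TCP and whose axes are the flange's). Camera axes: x right, y down, z forward; pixel columns grow to the right and rows downward; lengths in m; the calibration is good to about 2 mm. A picture is of the moment at which its call begins: read the wrist's pose just before it. There is no depth.
- sign_off(): hands the job in; it is judged then, once.
Trained networks look in the newest picture that a camera, given by its name, has taken for a name from the list of things; names that differ only in an ending like _2 or _b are one class to them, and where a whole thing is asked for, a point or a joint stands for the part that bears it (a point fixed in the world has none). Each returns a list of dicts, best first, with "p" (0 to 1); they miss things now and then, are a little off and sometimes report something else, mostly with a low value. They report only what shows in the picture. A call takes as long as a camera call.
- cut_out(camera, query): "mask" (400x640 bool, what is visible of it) and "location" ([column, row] in pixels, amid what is visible of it).
The state is a dict: "time_s": time; "q": joint angles; "qvel": joint speeds; "effort": joint torques, N m; "position": TCP position; "ee_rot": TCP orientation; "contact_force": force on the tool from outside, world axes, zero at the start; "moment": the same for the moment, N m; "width": finger opening in m; "grasp_force": force on a finger pad.
Only numpy, scipy, OpenCV 4.12 (cv2) and the standard library are available. Lean on these libraries where they do the work, as an engineer would, in place of code of your own. Each camera call takes 0.05 s, during which the arm holds its last target. There are 200 camera calls.

### The job

One of the two pine bars has been marked for cutting: a black line squared right round it, and hatching on its longer, waste side. Lay this bar down in the groove of the sawing block with the hatched part pointing out over the open end (the robot's right) and the line still about 5 cm back from that end, so that the bar would lie there by itself; then slide it outward along the groove until the line is level with the end of the block. More than half of the bar then sticks out, so do not let it tip: finish while still holding the short part with the fingers, a few centimetres behind the line, and pressing it firmly down into the groove, ready for the saw; leave the blank bar, the marker and the tape measure where they lie.

Things in the scene. Friction and masses are not known exactly. Their poses are not given: they have to be found in the camera images.
- block: Sawing block fixed to the bench: pale foot 134 (x) x 240 x 18 mm with screws, on it a beam 86 x 220 mm with a shallow groove all along its top, open at both ends. Origin at bench level under the beam's middle; y along the groove, +y away from the sawing end. Groove floor 45 mm above the bench, 32 mm wide, between rails 27 mm wide, 7 mm high (tops at 52 mm), inner top edges bevelled 3 mm.
- block_end (a point): The sawing end of the block (the robot's right, -y of the block): middle of the groove floor, exactly in the plane of the end face. Axes as the block's: y points back along the groove, away from this end.
- bar: The marked pine bar, loose, 27 (x) x 290 (y) x 19 mm, 0.08 to 0.16 kg, balanced at its middle. Origin at the centre of its underside. Black line round it at y = +30 mm; from there to the +y end (115 mm) is the short part; to the -y end (175 mm) the waste, with hatching strokes on top. Tips off the block if the line is under 30 mm back. Starts flat on the bench, waste to the right.
- bar_line (a point): Point on the underside of the marked bar, in mid-width, under the black line (y = +30 mm of the bar); same axes as the bar.
- bar_waste_end (a point): Point on the underside of the marked bar at the middle of its waste end (y = -145 mm of the bar).
- blank_bar: A pine bar of the same size, 27 x 290 x 19 mm, without line or hatching, lying loose roughly parallel to the marked bar, 80 to 95 mm from it centre to centre. Origin at the centre of its underside, y along its length. Not to be moved.
- marker: Marker pen lying loose on the bench, 17 x 135 x 16 mm, origin at the centre of its underside, y along its length. Not to be moved.
- tape_measure: Tape measure standing loose on the bench, 32 x 71 x 63 mm high, origin at the centre of its underside. Not to be moved.

How it is judged:
By the outcome, as a careful person would: the job done as asked, in the order asked, and still so for the second after the job is handed in, while the arm keeps its last pose, push and grip.
It also fails if it takes over 45 s, if anything falls off the work surface, if the arm or the gripper's body presses on something with over 40 N, if the wrist force passes 120 N, or if a joint passes its speed limit or range.

## Working session

There is one attempt and no reset: what is moved stays moved. The work goes in short steps, Python scripts to look and compute and a shell command to move; the robot and the scene stay as the last step left them, time stands still between calls to the robot, and variables do not carry over. Pictures are saved under pics/ and viewed, at most 12 in all, crops included, and the job is handed in when it is done.

```bash
ls; mkdir -p pics; cat > h.py <<'E'
from bench import *
import numpy as np, cv2
from scipy.spatial.transform import Rotation as R
def cam(name):
    s=sense(); c=read_camera(name); f=200/np.tan(np.radians(c["fovy"]/2))
    if "view" in c: V=np.array(c["view"])
    else:
        T=np.eye(4);T[:3,:3]=R.from_euler("xyz",s["ee_rot"],degrees=True).as_matrix();T[:3,3]=s["position"]
        V=np.linalg.inv(T@np.array(c["hand_eye"]))
    return c["frame"],f,c["cx"],c["cy"],V
def px2w(C,uv,z):
    _,f,cx,cy,V=C; M=np.linalg.inv(V)
    d=M[:3,:3]@np.array([(uv[0]-cx)/f,(uv[1]-cy)/f,1]); o=M[:3,3]
    return o+d*(z-o[2])/d[2]
def w2px(C,p):
    _,f,cx,cy,V=C; q=V[:3,:3]@np.array(p)+V[:3,3]; return np.array([cx+f*q[0]/q[2],cy+f*q[1]/q[2]])
E
python3 - <<'E'
from h import *
s=sense(); print({k:np.round(v,3).tolist() for k,v in s.items()})
fr=[]
for n in ["top","scene"]:
    C=cam(n); cv2.imwrite(f"pics/{n}0.png",C[0]); print(n,C[1:4],np.round(C[4],3).tolist())
    for q in ["bar","blank_bar","block","marker","tape_measure","bar_line","bar_waste_end"]:
        for r in cut_out(n,q)[:2]:
            m=r["mask"].astype(np.uint8); pts=cv2.findNonZero(m)
            z={"block":.052,"bar":.019,"blank_bar":.019,"bar_line":.019,"bar_waste_end":0.019}.get(q,.015)
            b=cv2.boxPoints(cv2.minAreaRect(pts))
            print(q,round(r["p"],2),np.round(r["location"]),m.sum(),[np.round(px2w(C,u,z)[:2],3).tolist() for u in b], np.round(px2w(C,r["location"],z)[:2],3))
E
```

```text
pics
{'time_s': 0.0, 'q': [82.517, 28.755, -24.452, 88.892, 12.649, 65.219, -12.049], 'qvel': [0.002, 0.032, 0.032, 0.009, -0.034, -0.013, 0.086], 'effort': [-0.0, -56.953, -5.816, -28.094, 0.011, 0.012, 0.0], 'position': [0.249, -0.6, 0.23], 'ee_rot': [-179.887, -0.005, 22.565], 'contact_force': [-0.481, -0.48, -0.298], 'moment': [-0.023, 0.006, -0.008], 'grasp_force': 0.0, 'width': 0.085}
top (np.float64(489.67296893176706), 316.1536192650476, 204.46512045930888) [[0.012, -1.0, -0.003, -0.077], [-0.995, -0.012, -0.103, 0.594], [0.103, 0.005, -0.995, 1.202], [0.0, 0.0, 0.0, 1.0]]
bar 0.62 [410. 206.] 1323 [[0.619, -0.158], [0.648, -0.167], [0.568, -0.446], [0.539, -0.437]] [ 0.596 -0.307]
blank_bar 0.92 [393. 236.] 1259 [[0.546, -0.122], [0.574, -0.131], [0.487, -0.406], [0.459, -0.397]] [ 0.52  -0.265]
block 0.64 [197. 251.] 5047 [[0.525, 0.351], [0.566, 0.118], [0.437, 0.093], [0.398, 0.324]] [0.475 0.221]
tape_measure 0.75 [219. 163.] 397 [[0.674, 0.213], [0.741, 0.198], [0.732, 0.158], [0.664, 0.172]] [0.701 0.182]
bar_line 0.68 [409. 205.] 1391 [[0.618, -0.155], [0.65, -0.164],
[... 452 characters left out ...]
, -0.132]] [ 0.582 -0.27 ]
blank_bar 0.78 [367. 189.] 833 [[0.578, -0.125], [0.488, -0.427], [0.45, -0.384], [0.541, -0.095]] [ 0.518 -0.238]
block 0.79 [289. 300.] 5141 [[0.505, 0.382], [0.584, 0.099], [0.422, 0.11], [0.375, 0.377]] [0.462 0.262]
marker 0.61 [268. 218.] 236 [[0.749, 0.052], [0.761, 0.032], [0.629, -0.002], [0.619, 0.019]] [0.702 0.022]
tape_measure 0.65 [238. 247.] 380 [[0.754, 0.134], [0.717, 0.112], [0.65, 0.195], [0.685, 0.216]] [0.698 0.159]
bar_line 0.58 [355. 174.] 739 [[0.653, -0.166], [0.571, -0.464], [0.53, -0.42], [0.614, -0.133]] [ 0.588 -0.288]
bar_waste_end 0.92 [347. 173.] 750 [[0.654, -0.165], [0.567, -0.457], [0.525, -0.411], [0.614, -0.131]] [ 0.613 -0.28 ]
```

```bash
python3 - <<'E'
import cv2
i=cv2.imread("pics/top0.png")[110:330,110:500]
cv2.imwrite("pics/top0c.png",cv2.resize(i,None,fx=2,fy=2,interpolation=cv2.INTER_CUBIC))
E
```

```text
(no output)
```

View pics/top0c.png

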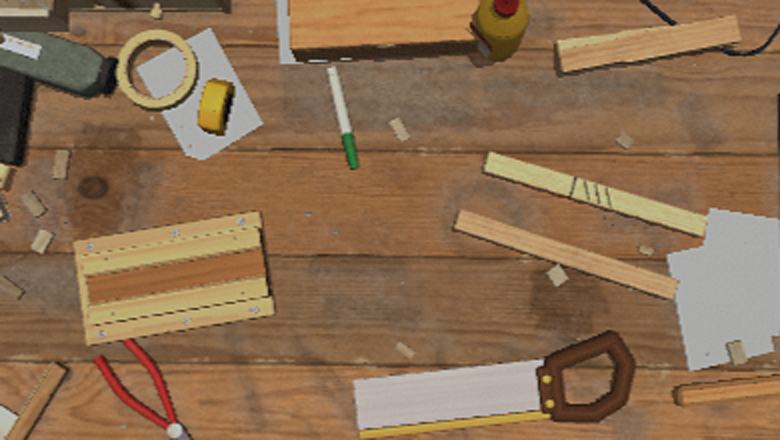

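The crop shows the marked bar running from (485,160) to (706,228), with its line at (573,190) and the hatching to the right of the line. The blank bar lies below it, and the block is at left with its sawing end at about (265,265). I'll move over the short part of the marked bar.

```bash
cat >> h.py <<'E'
def delta(x,y,z,yaw):
    s=sense(); p=np.array(s["position"]); e=s["ee_rot"]; Rm=R.from_euler("xyz",e,degrees=True).as_matrix()
    d=Rm.T@(np.array([x,y,z])-p)/.25; t=-((yaw-e[2]+180)%360-180)/45
    print("t",s["time_s"],"pose",np.round(p,4),np.round(e,2),"F",np.round(s["contact_force"],1),"w",round(s["width"],4),"-> rows",np.round(d,3),"turn",round(t,3))
E
python3 -m handwheel '[[[0.19,-0.08,0,-0.114,85],[0.38,-0.16,0,-0.228,85],[0.57,-0.24,0,-0.342,85],[0.76,-0.32,0,-0.456,85],[0.95,-0.40,0,-0.57,60]]]'
python3 -c "
from h import *
delta(.613,-.237,.22,74)"
```

```text
time_s: 1.42
position: [0.4314, -0.4156, 0.2316]
ee_rot: [180.0, 0.0, 48.4]
contact_force: [-0.2, -1.2, -0.2]
width: 0.0691
grasp_force: 0.0
t 1.425 pose [ 0.4314 -0.4156  0.2316] [1.7996e+02 1.0000e-02 4.8370e+01] F [-0.2 -1.2 -0.2] w 0.0691 -> rows [1.017 0.068 0.046] turn -0.57
```

```bash
python3 -m handwheel '[[[0.2,0.015,0.01,-0.114,60],[0.4,0.03,0.02,-0.228,60],[0.6,0.045,0.03,-0.342,60],[0.8,0.06,0.04,-0.456,60],[1.0,0.068,0.046,-0.57,60]]]'
python3 - <<'E'
from h import *
delta(.613,-.237,.12,74); print(np.round(sense()["q"],0))
C=cam("wrist"); cv2.imwrite("pics/w1.png",C[0])
r=cut_out("wrist","bar")
for k in r[:2]:
    m=k["mask"].astype(np.uint8); b=cv2.boxPoints(cv2.minAreaRect(cv2.findNonZero(m))); print(k["p"],b.round().tolist(),[px2w(C,u,.019)[:2].round(4).tolist() for u in b])
E
```

```text
time_s: 2.05
position: [0.6107, -0.2408, 0.2198]
ee_rot: [180.0, 0.0, 74.0]
contact_force: [1.1, 0.3, -0.5]
width: 0.0604
grasp_force: 0.0
t 2.05 pose [ 0.6107 -0.2408  0.2198] [1.7998e+02 1.0000e-02 7.4000e+01] F [ 1.1  0.3 -0.5] w 0.0604 -> rows [0.017 0.005 0.399] turn -0.0
[ 47.  34. -41.  88.  23.  67. -14.]
0.85 [[309.0, 111.0], [332.0, 111.0], [332.0, 318.0], [309.0, 318.0]] [[0.6215, -0.1578], [0.6477, -0.1653], [0.572, -0.4434], [0.5397, -0.4342]]
```

View pics/w1.png

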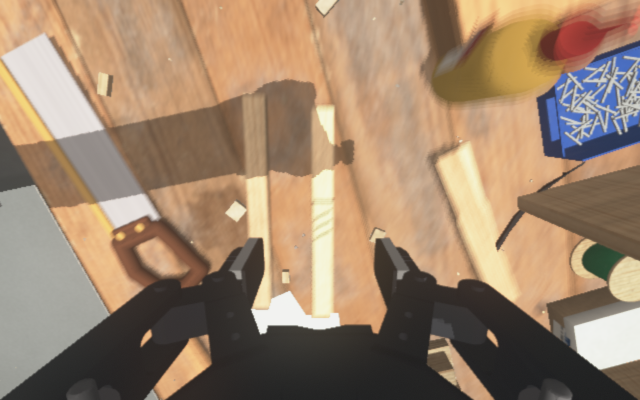

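The wrist view shows the bar at columns 311-334, rows 105-316. Its line is at about (322,200), with the hatching below that toward the waste end. Next I'll refine the line position and lower the arm.

```bash
python3 - <<'E'
from h import *
C=cam("wrist"); im=C[0]
g=cv2.cvtColor(im,cv2.COLOR_BGR2GRAY)
print("col mean rows 192-212:",g[192:213,316:330].mean(1).round().tolist())
print("ends:",g[100:112,316:330].mean(1).round().tolist(),g[310:322,316:330].mean(1).round().tolist())
for r in (130,170,190,240,290): print(r, g[r,304:342].tolist())
for u in [(323,105.5),(322.5,201),(322,316)]: print(px2w(C,u,.019).round(4))
print(w2px(C,sense()["position"]))
E
```

```text
col mean rows 192-212: [241.0, 241.0, 241.0, 242.0, 242.0, 242.0, 242.0, 242.0, 242.0, 242.0, 242.0, 242.0, 242.0, 242.0, 242.0, 242.0, 241.0, 238.0, 208.0, 140.0, 193.0]
ends: [170.0, 170.0, 171.0, 171.0, 172.0, 175.0, 175.0, 174.0, 174.0, 175.0, 176.0, 175.0] [230.0, 229.0, 229.0, 229.0, 230.0, 230.0, 230.0, 229.0, 231.0, 239.0, 240.0, 241.0]
130 [107, 109, 110, 112, 114, 133, 160, 180, 186, 183, 185, 189, 188, 186, 190, 193, 187, 186, 186, 206, 228, 240, 243, 243, 242, 241, 238, 221, 173, 141, 124, 122, 134, 152, 158, 157, 156, 158]
170 [117, 117, 119, 120, 122, 141, 163, 171, 173, 176, 183, 184, 179, 181, 184, 179, 177, 183, 189, 206, 216, 216, 215, 211, 210, 206, 200, 186, 177, 177, 176, 171, 165, 161, 159, 160, 162, 162]
190 [181, 175, 172, 175, 169, 200, 234, 241, 242, 242, 242, 242, 241, 241, 242, 242, 242, 241, 241, 242, 242, 243, 243, 242, 241, 235, 213, 189, 185, 186, 186, 184, 178, 173, 175, 177, 174, 169]
240 [181, 181, 181, 179, 173, 214, 237, 238, 239, 242, 243, 244, 243, 243, 243, 243, 242, 241, 239, 232, 216, 190, 170, 213, 227, 205, 180, 176, 178, 181, 181, 178, 177, 178, 179, 180, 180, 180]
290 [173, 177, 179, 176, 174, 212, 237, 239, 239, 241, 242, 243, 243, 243, 243, 241, 242, 242, 242, 241, 242, 243, 240, 227, 201, 185, 179, 174, 170, 170, 173, 176, 175, 172, 170, 171, 171, 173]
[ 0.642  -0.1479  0.019 ]
[ 0.6107 -0.2604  0.019 ]
[ 0.5644 -0.4277  0.019 ]
[318.64066255 255.96561019]
```

```bash
python3 -m handwheel '[[[0.005,0.004,0.1,0,60],[0.01,0.005,0.2,0,60],[0.012,0.005,0.3,0,60],[0.015,0.005,0.4,0,60],[0.015,0.005,0.4,0,60]]]'
python3 - <<'E'
from h import *
delta(.613,-.237,.06,74)
C=cam("wrist"); cv2.imwrite("pics/w2.png",C[0])
r=cut_out("wrist","bar")
for k in r[:1]:
    m=k["mask"].astype(np.uint8); b=cv2.boxPoints(cv2.minAreaRect(cv2.findNonZero(m))); print(k["p"],b.round().tolist(),[px2w(C,u,.019)[:2].round(4).tolist() for u in b])
g=cv2.cvtColor(C[0],cv2.COLOR_BGR2GRAY)
x=int(k["location"][0]); a=g[:,x-6:x+7].mean(1); i=np.where(a<180)[0]; print(x,[(int(j),int(a[j])) for j in i])
print(w2px(C,[*sense()["position"][:2],.019]))
E
```

```text
time_s: 2.82
position: [0.6094, -0.2396, 0.1176]
ee_rot: [-179.7, 0.0, 73.7]
contact_force: [-0.5, -0.9, -0.6]
width: 0.06
grasp_force: 0.0
t 2.825 pose [ 0.6094 -0.2396  0.1176] [-1.7973e+02  4.0000e-02  7.3750e+01] F [-0.5 -0.9 -0.6] w 0.06 -> rows [0.014 0.012 0.231] turn -0.006
0.56 [[308.0, 106.0], [340.0, 106.0], [340.0, 328.0], [308.0, 328.0]] [[0.6226, -0.1575], [0.648, -0.1649], [0.5913, -0.3761], [0.5593, -0.3669]]
322 [(5, 179), (6, 176), (7, 173), (8, 169), (9, 167), (10, 165), (11, 164), (12, 163), (13, 163), (14, 164), (15, 165), (16, 165), (17, 165), (18, 165), (19, 169), (20, 172), (21, 174), (22, 176), (23, 177), (24, 177), (25, 175), (26, 173), (27, 172), (28, 172), (29, 172), (30, 172), (31, 171), (32, 169), (33, 166), (34, 164), (35, 163), (36, 163), (37, 161), (38, 160), (39, 158), (40, 158), (41, 159), (42, 162), (43, 164), (44, 164), (45, 164), (46, 163), (47, 164), (48, 167), (49, 171), (50, 174), (51, 175), (52, 173), (53, 172), (54, 172), (55, 172), (56, 171), (57, 169), (58, 169), (59, 169), (60, 169), (61, 171), (62, 172), (63, 174), (64, 176), (65, 179), 
[... 470 characters left out ...]
, (339, 55), (340, 55), (341, 54), (342, 54), (343, 53), (344, 53), (345, 52), (346, 52), (347, 52), (348, 52), (349, 51), (350, 50), (351, 50), (352, 49), (353, 49), (354, 49), (355, 48), (356, 48), (357, 47), (358, 47), (359, 46), (360, 46), (361, 46), (362, 45), (363, 45), (364, 44), (365, 44), (366, 44), (367, 43), (368, 43), (369, 43), (370, 42), (371, 42), (372, 42), (373, 41), (374, 41), (375, 41), (376, 40), (377, 40), (378, 40), (379, 40), (380, 39), (381, 39), (382, 39), (383, 39), (384, 38), (385, 38), (386, 38), (387, 38), (388, 38), (389, 37), (390, 37), (391, 37), (392, 37), (393, 37), (394, 37), (395, 36), (396, 36), (397, 37), (398, 36), (399, 36)]
[322.69910553 201.15968854]
```

View pics/w2.png

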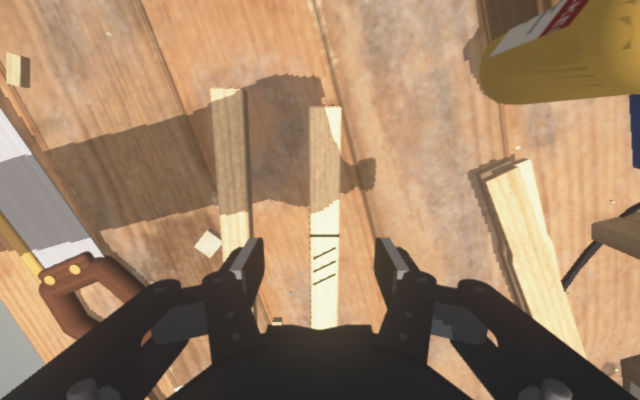

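The closer view shows the line at row 235.5 and the short end at row 106. The TCP projects to (323,201), about 32 mm behind the line. I'll descend with a small shift and grip.

```bash
python3 -m handwheel '[[[0.02,0.007,0.12,0,55],[0.024,0.007,0.24,0,55],[0.024,0.007,0.36,0,55],[0.024,0.007,0.43,0,55],[0.024,0.007,0.43,0,55]]]'
python3 -c "
from h import *
delta(.613,-.237,.009,74)
C=cam('wrist');delta(.613,-.237,.009,74)"
```

```text
time_s: 3.55
position: [0.6148, -0.2333, 0.012]
ee_rot: [-179.9, 0.0, 73.8]
contact_force: [-0.3, 0.4, 0.1]
width: 0.0552
grasp_force: 0.0
t 3.55 pose [ 0.6148 -0.2333  0.012 ] [-179.94    0.     73.84] F [-0.3  0.4  0.1] w 0.0552 -> rows [-0.016 -0.003  0.012] turn -0.004
t 3.6 pose [ 0.6157 -0.2334  0.013 ] [179.96  -0.    73.85] F [0.3 0.7 0.5] w 0.0551 -> rows [-0.017 -0.006  0.016] turn -0.003
```

```bash
python3 -m handwheel '[[[0,0,0.016,0,55],[0,0,0.016,0,20],[0,0,0.016,0,20],[0,0,0.016,0,20],[0,0,0.016,0,20]]]'
python3 -m handwheel '[[[0,0,0,0,20],[0,0,-0.05,0,20],[0,0,-0.1,0,20],[0,0,-0.2,0,20],[0,0,-0.3,0,20]]]'
python3 - <<'E'
from h import *
delta(.613,-.237,.009,74)
C=cam("wrist"); cv2.imwrite("pics/w3.png",C[0])
E
```

```text
time_s: 4.22
position: [0.6159, -0.2334, 0.0093]
ee_rot: [179.9, 0.0, 73.9]
contact_force: [-0.8, 0.1, 6.2]
width: 0.0251
grasp_force: 60.5
time_s: 4.85
position: [0.6155, -0.2331, 0.0854]
ee_rot: [180.0, -0.0, 73.9]
contact_force: [0.2, 0.1, -1.1]
width: 0.0251
grasp_force: 59.7
t 4.85 pose [ 0.6155 -0.2331  0.0854] [ 1.7996e+02 -1.0000e-02  7.3870e+01] F [ 0.2  0.1 -1.1] w 0.0251 -> rows [-0.018 -0.006  0.306] turn -0.003
```

View pics/w3.png

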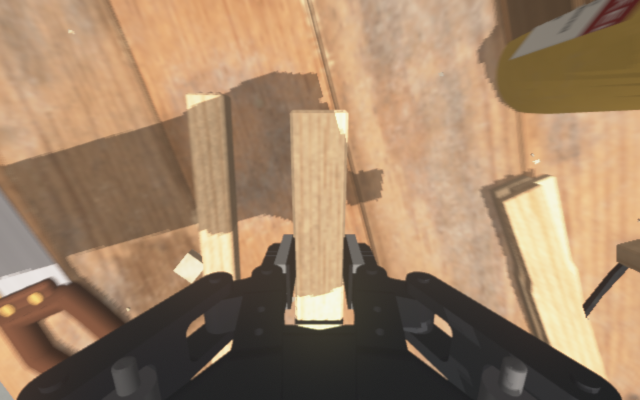

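The bar is held and level-looking, with the line at row 322 between the fingers. Next I'll carry it toward the block and fit the block's pose from the top view.

```bash
python3 -m handwheel '[[[0,0,-0.2,0,20],[0.08,-0.05,-0.4,0,20],[0.22,-0.15,-0.46,-0.1,20],[0.38,-0.27,-0.46,-0.2,20],[0.54,-0.38,-0.46,-0.3,20]]]'
python3 - <<'E'
from h import *
from scipy.optimize import least_squares
C=cam("top")
px=np.array([(76,242),(260,211),(273,314),(87,345)])/2+110-.25
loc=np.array([(.067,.12),(.067,-.12),(-.067,-.12),(-.067,.12)])
def f(p):
    c,s=np.cos(p[2]),np.sin(p[2]); return np.concatenate([w2px(C,[p[0]+c*a-s*b,p[1]+s*a+c*b,.018])-u for (a,b),u in zip(loc,px)])
r=least_squares(f,[.48,.228,.18]); p=r.x; print(p[:2],np.degrees(p[2]),r.fun.round(1))
e=p[:2]-.11*np.array([-np.sin(p[2]),np.cos(p[2])]); h=e-.06*np.array([-np.sin(p[2]),np.cos(p[2])]);print("end",e,"hover",h)
delta(*h,.2,90+np.degrees(p[2]))
E
```

```text
time_s: 5.52
position: [0.561, -0.0757, 0.1996]
ee_rot: [179.9, 0.1, 87.5]
contact_force: [0.1, 1.0, -1.6]
width: 0.025
grasp_force: 59.7
[0.48114412 0.22996837] 9.861164685014579 [-1.5 -0.8  0.3 -0.4  1.5  0.6 -0.3  0.5]
end [0.49998287 0.12159355] hover [0.51025855 0.06248002]
t 5.575 pose [ 0.5587 -0.067   0.1998] [-179.98   -0.18   88.2 ] F [-3.3  7.  -1.3] w 0.025 -> rows [ 0.511 -0.21   0.001] turn -0.259
```

```bash
python3 -m handwheel '[[[0.15,-0.06,0,-0.08,20],[0.3,-0.13,0,-0.16,20],[0.45,-0.19,0,-0.23,20],[0.55,-0.23,0,-0.278,20],[0.55,-0.23,0,-0.278,20]]]'
python3 - <<'E'
from h import *
cam("top"); delta(.51,.062,.2,99.9)
C=cam("wrist"); cv2.imwrite("pics/w4.png",C[0])
delta(.51,.062,.2,99.9)
print(w2px(C,[.5,.1216,.045]),w2px(C,[.4811,.23,.045]))
E
```

```text
time_s: 6.2
position: [0.51, 0.0651, 0.199]
ee_rot: [179.9, 0.0, 100.1]
contact_force: [0.5, -0.2, -1.4]
width: 0.0255
grasp_force: 59.7
t 6.25 pose [0.5106 0.0632 0.1987] [1.7996e+02 5.0000e-02 9.9940e+01] F [-0.  -0.5 -1.3] w 0.0251 -> rows [-0.004 -0.003 -0.005] turn 0.001
t 6.3 pose [0.5109 0.0621 0.1985] [1.7998e+02 6.0000e-02 9.9820e+01] F [ 0.5  0.3 -1.6] w 0.0251 -> rows [ 0.    -0.004 -0.006] turn -0.002
[318.85212521 132.88308141] [319.06517069  11.63251823]
```

View pics/w4.png

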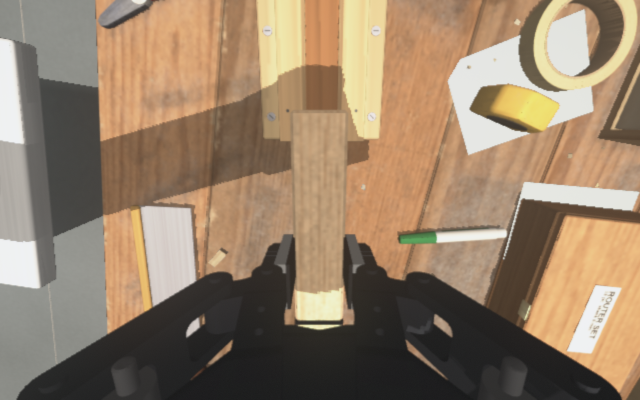

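The block is ahead in this view: foot corners near (263,138) and (381,138), groove at columns 305-341 at the top. I'll refine the fit with edge profiles.

```bash
python3 - <<'E'
from h import *
im=cv2.imread("pics/w4.png"); g=cv2.cvtColor(im,cv2.COLOR_BGR2GRAY)
for r in (6,45,130): print(r,"L",g[r-2:r+3,252:274].mean(0).round().astype(int).tolist(),"R",g[r-2:r+3,372:394].mean(0).round().astype(int).tolist())
for r in (6,45): print(r,"groove hue B",im[r-2:r+3,296:350,0].mean(0).round().astype(int).tolist())
for c in (275,285,366): print(c,"rows 95-145",g[95:146,c-2:c+3].mean(1).round().astype(int).tolist())
cv2.imwrite("pics/w4c.png",cv2.resize(im[0:150,240:400],None,fx=5,fy=4,interpolation=cv2.INTER_CUBIC))
E
```

```text
6 L [152, 148, 144, 141, 164, 192, 209, 214, 214, 214, 214, 213, 213, 212, 212, 215, 219, 222, 223, 224, 225, 223] R [214, 214, 214, 214, 214, 214, 215, 214, 215, 214, 214, 215, 214, 205, 188, 165, 156, 156, 156, 155, 154, 154]
45 L [144, 144, 146, 149, 152, 155, 169, 193, 211, 216, 216, 215, 216, 215, 214, 213, 215, 218, 221, 224, 225, 226] R [217, 217, 217, 217, 217, 218, 218, 218, 218, 217, 216, 205, 175, 155, 153, 155, 156, 155, 153, 153, 156, 159]
130 L [91, 88, 85, 83, 82, 87, 93, 96, 97, 96, 94, 115, 136, 145, 147, 148, 147, 147, 147, 146, 147, 148] R [222, 222, 222, 223, 222, 221, 213, 191, 173, 167, 163, 160, 158, 157, 157, 158, 162, 166, 168, 168, 166, 164]
6 groove hue B [156, 163, 167, 168, 152, 135, 128, 124, 117, 104, 97, 95, 95, 95, 96, 97, 97, 96, 94, 92, 91, 90, 91, 94, 96, 99, 100, 99, 99, 99, 99, 98, 97, 96, 95, 94, 94, 94, 94, 94, 95, 96, 89, 106, 120, 123, 123, 135, 152, 162, 168, 171, 172, 171]
45 groove hue B [157, 161, 167, 170, 168, 149, 132, 127, 128, 112, 99, 97, 97, 98, 99, 100, 99, 98, 98, 96, 95, 94, 92, 91, 94, 99, 101, 100, 100, 100, 99, 98, 98, 97, 96
[... 195 characters left out ...]
, 149, 150, 149, 146, 144, 142, 144, 146, 149, 150, 150, 150, 150, 150, 150, 150, 150, 151, 150, 150, 150, 150, 150, 149, 141, 125, 100, 92, 93, 94, 95, 94, 93]
285 rows 95-145 [151, 151, 151, 151, 151, 151, 151, 151, 151, 151, 151, 151, 151, 148, 138, 130, 134, 144, 150, 151, 151, 151, 151, 151, 151, 151, 151, 151, 151, 150, 151, 151, 151, 151, 150, 150, 150, 150, 150, 150, 150, 150, 150, 149, 149, 143, 111, 96, 95, 94, 93]
366 rows 95-145 [221, 221, 219, 219, 220, 221, 223, 223, 224, 224, 223, 223, 223, 223, 222, 222, 221, 221, 218, 218, 216, 219, 219, 219, 218, 216, 219, 220, 221, 222, 224, 223, 224, 224, 223, 223, 223, 223, 223, 223, 223, 222, 215, 196, 146, 111, 102, 103, 108, 110, 107]
```

View pics/w4c.png

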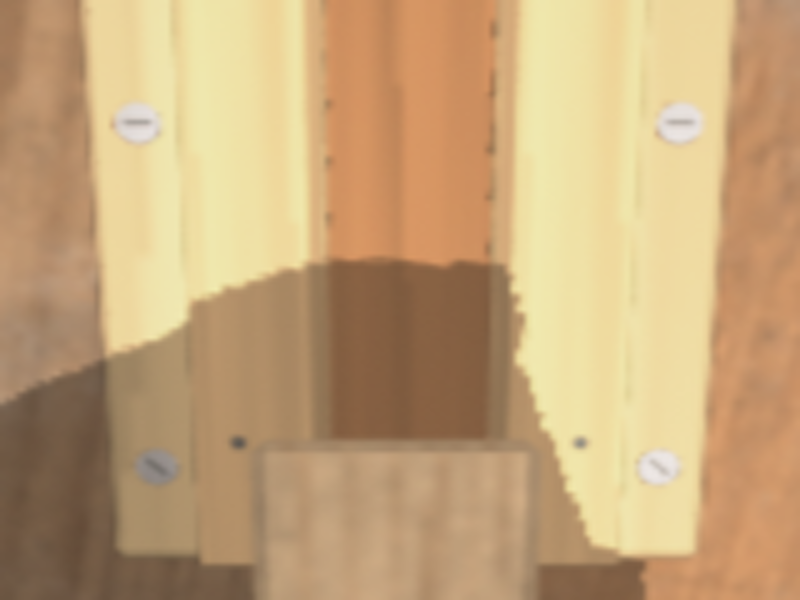

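The crop shows the foot's front edge at row 138.5 and the rail-top end edge at row 141.5. The groove is centred at about column 322. Now the block fit, plus the held bar's offset in the tool.

```bash
python3 - <<'E'
from h import *
from scipy.optimize import least_squares
C=cam("wrist"); print("cam pos",np.linalg.inv(C[4])[:3,3].round(3)); s=sense(); print(s["position"],s["ee_rot"])
# (px, local x sign/val, y val or None, z)
side=[((256.7,6),-.067,.018),((258.8,45),-.067,.018),((263.2,130),-.067,.018),((386.7,6),.067,.018),((384,45),.067,.018),((379.4,130),.067,.018),
((305,6),-.016,.045),((305.2,45),-.016,.045),((300.3,6),-.019,.052),((301.2,45),-.019,.052),((343.7,6),.019,.052),((342.6,45),.019,.052)]
end=[((275,138.3),-.12,.018),((366,138.8),-.12,.018),((285,141),-.11,.052)]
def L(p,u,z):
    w=px2w(C,u,z)[:2]-p[:2]; c,s=np.cos(p[2]),np.sin(p[2]); return np.array([c*w[0]+s*w[1],-s*w[0]+c*w[1]])
f=lambda p: np.array([L(p,u,z)[0]-x for u,x,z in side]+[L(p,u,z)[1]-y for u,y,z in end])*1000
r=least_squares(f,[.48,.23,.17]);p=r.x;print(p[:2].round(4),np.degrees(p[2]).round(2),r.fun.round(1))
ay=np.array([-np.sin(p[2]),np.cos(p[2])]); e=p[:2]-.11*ay; print("end",e.round(4))
# held bar: top plane assumed z=tcp+.010 ; line and end px
z=s["position"][2]+.010; g=cv2.cvtColor(C[0],cv2.COLOR_BGR2GRAY)
print("end rows",g[104:118,312:330].mean(1).round(),"line rows",g[312:330,310:330].mean(1).round())
T=np.array(s["position"])[:2];yw=np.radians(s["ee_rot"][2]);tx=np.array([np.cos(yw),np.sin(yw)]);ty=np.array([np.sin(yw),-np.cos(yw)])
for u in [(291,111),(345,111),(297,322),(343,322)]:
    w=px2w(C,u,z)[:2]-T; print(u,(w@tx).round(4),(w@ty).round(4))
E
```

```text
cam pos [0.499 0.13  0.341]
[0.5110031 0.0614816 0.1983561] [1.79989683e+02 5.19008864e-02 9.97503762e+01]
[0.4842 0.2287] 10.34 [ 1.5  1.3  0.5 -0.8 -1.5 -2.   0.5  0.  -0.4 -0.4  0.9  0.4  4.2  2.8
 -6.9]
end [0.5039 0.1205]
end rows [103. 103. 103. 103. 104. 111. 131. 139. 142. 160. 165. 164. 163. 162.] line rows [233. 233. 233. 233. 232. 232. 232. 222. 144.  71.  51.  55. 115. 219.
 232. 227. 184. 104.]
(291, 111) 0.075 -0.0133
(345, 111) 0.0751 0.0114
(297, 322) -0.0392 -0.0127
(343, 322) -0.0391 0.0134
```

The beam turns out to be flush with the foot at the sawing end, so that end is at about (0.505, 0.114) with yaw about 10.2°. The line is 39 mm behind the TCP. I'll move over the groove.

```bash
python3 -m handwheel '[[[0.15,0.003,0.05,0,20],[0.3,0.006,0.15,-0.006,20],[0.45,0.008,0.25,-0.006,20],[0.567,0.008,0.36,-0.006,20],[0.567,0.008,0.38,-0.006,20]]]'
python3 - <<'E'
from h import *
C=cam("wrist");C=cam("wrist"); cv2.imwrite("pics/w5.png",C[0]); delta(.4891,.2015,.07,100.2)
im=C[0]; 
for c in [(.019,.052),(-.019,.052),(.043,.052),(-.043,.052)]: pass
cv2.imwrite("pics/w5c.png",cv2.resize(im[0:340,200:440],None,fx=1.75,fy=1.75,interpolation=cv2.INTER_CUBIC))
E
```

```text
time_s: 6.98
position: [0.4868, 0.2041, 0.1016]
ee_rot: [-179.8, -0.1, 100.3]
contact_force: [-0.0, -0.4, -1.8]
width: 0.0251
grasp_force: 59.7
t 7.075 pose [0.4883 0.2015 0.1025] [-1.7991e+02  6.0000e-02  1.0006e+02] F [-0.2 -0.6 -1.4] w 0.0252 -> rows [-0.     0.003  0.13 ] turn -0.003
```

View pics/w5c.png

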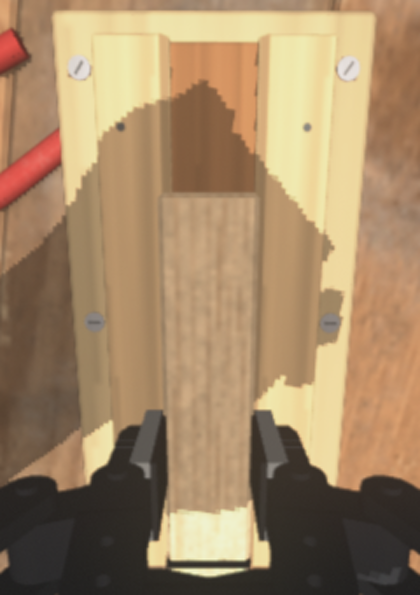

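Over the groove, the bar's short end spans crop columns 162-257 and the groove sits almost centred beyond it, with the beam's far end at crop row about 36. I'll quantify lateral offset and end distance.

```bash
python3 - <<'E'
from h import *
C=cam("wrist"); im=C[0]; s=sense()
T=np.array(s["position"]);yw=np.radians(s["ee_rot"][2]);tx=np.array([np.cos(yw),np.sin(yw)]);ty=np.array([np.sin(yw),-np.cos(yw)])
def loc(u,z): w=px2w(C,u,z)[:2]-T[:2]; return (w@tx*1000).round(1),(w@ty*1000).round(1)
def edges(r,a,b,n=8):
    p=cv2.GaussianBlur(im[r-2:r+3].astype(np.float32).mean(0)[None],(3,1),0)[0][a:b].sum(1); d=np.gradient(p); i=np.argsort(-abs(d)); out=[]
    for j in i:
        if all(abs(j-o)>2 for o in out): out.append(j)
        if len(out)>=n: break
    return sorted((int(a+j),int(d[j])) for j in out)
for r in (40,60,90): print(r,edges(r,225,400,10))
for r in (130,180): print(r,"bar",edges(r,280,360))
g=im.astype(int).sum(2)
for c in (265,380,275,365): print(c,"rows0-40",g[0:36,c-2:c+3].mean(1).round().astype(int).tolist())
for u,z in [((295,20.5),.052),((345,20.5),.052),((292.5,111),T[2]+.01),((346.5,111),T[2]+.01)]: print(u,loc(u,z))
E
```

```text
40 [(231, 63), (244, 32), (249, -41), (252, 23), (289, -35), (295, -41), (346, 24), (352, 37), (389, -32), (392, 40)]
60 [(232, 51), (277, -35), (284, -16), (290, -33), (296, -21), (326, 14), (329, 31), (346, 23), (351, 38), (387, -20)]
90 [(228, -19), (231, -15), (234, 97), (237, 17), (254, -73), (290, -26), (297, -18), (345, 38), (350, 68), (385, -19)]
130 bar [(287, 12), (290, -16), (293, 22), (302, 13), (329, 13), (342, 11), (345, -25), (350, 23)]
180 bar [(294, 18), (303, 13), (320, 12), (323, -12), (326, 12), (335, -12), (344, -24), (349, 18)]
265 rows0-40 [443, 445, 447, 450, 469, 532, 577, 608, 614, 615, 615, 615, 616, 615, 615, 615, 611, 575, 610, 634, 639, 640, 640, 640, 641, 641, 641, 641, 641, 641, 640, 640, 641, 640, 640, 640]
380 rows0-40 [406, 406, 407, 406, 423, 534, 590, 619, 627, 628, 628, 628, 629, 630, 630, 630, 626, 590, 585, 611, 617, 618, 617, 617, 617, 616, 616, 616, 616, 615, 615, 615, 615, 615, 614, 614]
275 rows0-40 [413, 414, 414, 416, 451, 529, 570, 605, 612, 612, 613, 613, 614, 615, 615, 615, 611, 575, 604, 627, 632, 633, 633, 634, 634, 634, 634, 634, 634, 634, 634, 634, 634, 634, 634, 634]
365 rows0-40 [425, 422, 420, 416, 421, 506, 558, 594, 605, 606, 606, 606, 607, 606, 607, 607, 603, 573, 605, 636, 641, 642, 642, 641, 642, 642, 642, 642, 643, 643, 642, 643, 643, 642, 643, 643]
(295, 20.5) (np.float64(130.1), np.float64(-15.9))
(345, 20.5) (np.float64(130.1), np.float64(14.7))
(292.5, 111) (np.float64(74.8), np.float64(-13.1))
(346.5, 111) (np.float64(74.8), np.float64(11.5))
```

```bash
python3 -m handwheel '[[[0.005,0.002,0.06,0,20],[0.005,0.002,0.12,0,20],[0.005,0.002,0.16,0,20],[0.005,0.002,0.18,0,20],[0.005,0.002,0.19,0,20]]]'
python3 -m handwheel '[[[0,0,0.005,0,20],[0,0,0.01,0,20],[0,0,0.01,0,20],[0,0,0.01,0,20],[0,0,0.01,0,20]]]'
python3 -c "
from h import *
delta(.4891,.2015,.054,100.2)"
```

```text
time_s: 7.75
position: [0.4882, 0.2043, 0.0555]
ee_rot: [-180.0, -0.0, 100.2]
contact_force: [-0.1, 0.3, -0.9]
width: 0.0249
grasp_force: 59.7
time_s: 8.38
position: [0.4885, 0.2045, 0.0543]
ee_rot: [180.0, 0.0, 100.2]
contact_force: [-1.5, -1.0, 5.8]
width: 0.0251
grasp_force: 60.5
t 8.375 pose [0.4885 0.2045 0.0543] [1.7995e+02 3.0000e-02 1.0015e+02] F [-1.5 -1.   5.8] w 0.0251 -> rows [-0.012  0.     0.001] turn -0.001
```

```bash
python3 - <<'E'
from h import *
C=cam("scene"); i=C[0]
cv2.imwrite("pics/s5.png",cv2.resize(i[200:370,200:420],None,fx=3.5,fy=3.5,interpolation=cv2.INTER_CUBIC))
W=cam("wrist"); cv2.imwrite("pics/w6.png",W[0]); s=sense();T=np.array(s["position"]);yw=np.radians(s["ee_rot"][2]);tx=np.array([np.cos(yw),np.sin(yw)])
g=W[0].astype(int).sum(2)
for c in (265,375): print(g[0:40,c-2:c+3].mean(1).round().astype(int).tolist())
print(g[300:335,312:330].mean(1).round().astype(int).tolist(), g[104:118,312:330].mean(1).round().astype(int).tolist())
for r in (5,10,15,20): print(r,(px2w(W,(320,r),.052)[:2]-T[:2])@tx)
E
```

```text
[606, 606, 606, 607, 606, 606, 606, 606, 606, 606, 606, 606, 607, 607, 607, 607, 607, 607, 607, 607, 607, 608, 607, 607, 608, 607, 608, 608, 609, 609, 608, 608, 609, 608, 609, 609, 609, 609, 609, 609]
[639, 640, 640, 639, 640, 640, 640, 640, 640, 640, 640, 640, 640, 640, 640, 640, 640, 640, 640, 640, 639, 639, 639, 640, 640, 639, 640, 639, 640, 639, 640, 640, 640, 639, 639, 639, 639, 640, 640, 640]
[675, 674, 672, 672, 673, 675, 675, 675, 674, 672, 673, 674, 674, 673, 671, 671, 670, 670, 669, 654, 485, 258, 157, 148, 280, 622, 666, 653, 540, 310, 161, 130, 127, 124, 122] [287, 287, 287, 287, 289, 312, 372, 396, 408, 457, 472, 470, 467, 464]
5 0.12080732195006402
10 0.11882958557125797
15 0.11683501908274457
20 0.11482340673563395
```

View pics/s5.png

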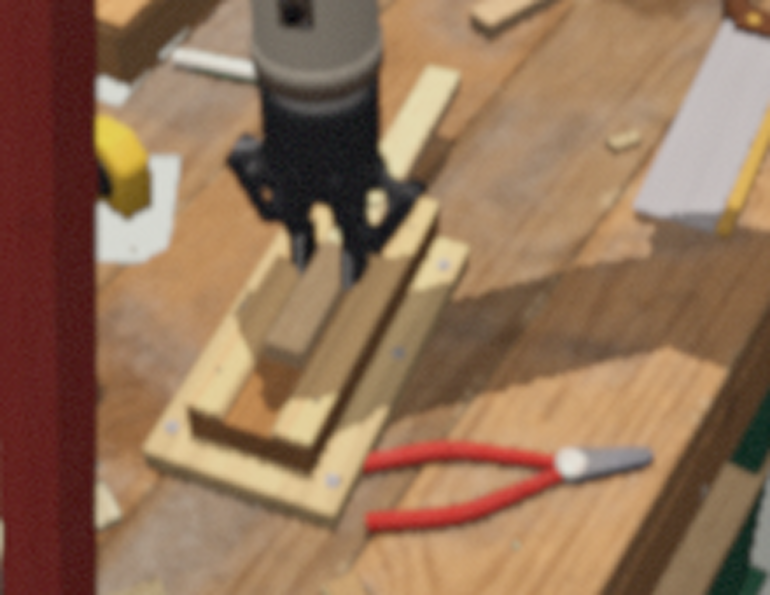

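The bar lies flat in the groove with the waste over the open end. Next I'll use the screws and nail dots as fixed references for the slide distance.

```bash
python3 - <<'E'
from h import *
s=sense(); c=read_camera("wrist"); f=200/np.tan(np.radians(c["fovy"]/2)); H=np.array(c["hand_eye"])
def tool(u,tz,z): # tool x of pixel at world height z, tool pointing down at height tz
    d=H[:3,:3]@np.array([(u[0]-c["cx"])/f,(u[1]-c["cy"])/f,1]); o=H[:3,3]; k=((tz-z)-o[2])/d[2]; return ((o+k*d)*1000).round(1)[:2]
def cen(im,x,y,w=8):
    g=cv2.cvtColor(im,cv2.COLOR_BGR2GRAY)[y-w:y+w+1,x-w:x+w+1].astype(float); m=np.abs(g-np.median(g)); m[m<.4*m.max()]=0
    yy,xx=np.mgrid[y-w:y+w+1,x-w:x+w+1]; return ((xx*m).sum()/m.sum(),(yy*m).sum()/m.sum())
w5=cv2.imread("pics/w5.png");w6=cv2.imread("pics/w6.png")
print("far end",tool((320,17.3),.1025,.052),"bar end/line",tool((320,111.5),.1025,.1125),tool((320,322),.1025,.1125))
for u,z in [((269,73),.052),((375,73),.052),((254,184),.018),((388,184),.018)]:
    q=cen(w5,*u); print("w5",np.round(q,1),tool(q,.1025,z))
g=cv2.cvtColor(w6,cv2.COLOR_BGR2GRAY)
for (x0,x1,y0,y1,z) in [(235,285,20,90,.052),(355,405,20,90,.052)]:
    r=g[y0:y1,x0:x1]; bh=cv2.morphologyEx(r,cv2.MORPH_BLACKHAT,np.ones((9,9))); _,v,_,l=cv2.minMaxLoc(bh); u=(x0+l[0],y0+l[1]); print("w6 dot",u,v,tool(cen(w6,*u,5),.0543,z))
cv2.imwrite("pics/w6c.png",cv2.resize(w6,None,fx=1,fy=1))
E
```

```text
far end [131.6   0.2] bar end/line [74.3  0.1] [-39.6   0.3]
w5 [265.4  68.6] [102.8 -34.7]
w5 [375.2  72.3] [100.7  35.7]
w5 [254.5 184.6] [ 19.5 -54.4]
w5 [395.1 184.9] [19.3 63.6]
w6 dot (246, 58) 85.0 [ 98.5 -34. ]
w6 dot (391, 58) 85.0 [98.8 34. ]
```

View pics/w6c.png

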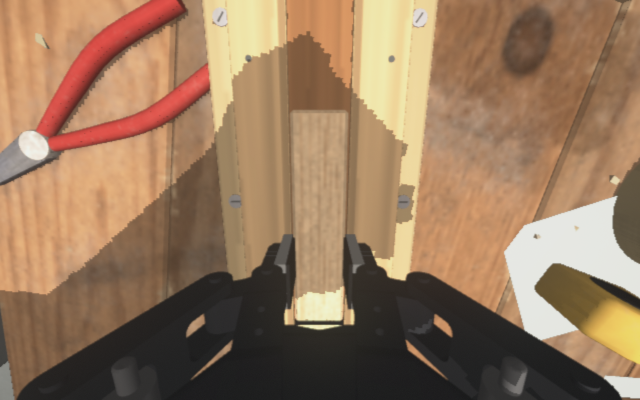

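The dots at (248,58) and (391,58) put the line about 51 mm back from the saw end. I'll press a little and slide outward along tool -x.

```bash
python3 -m handwheel '[[[0,0,0.008,0,20],[-0.025,0,0.008,0,20],[-0.05,0,0.008,0,20],[-0.075,0,0.008,0,20],[-0.1,0,0.008,0,20]]]'
python3 -m handwheel '[[[-0.025,0,0,0,20],[-0.05,0,0,0,20],[-0.075,0,0,0,20],[-0.09,0,0,0,20],[-0.09,0,0,0,20]]]'
python3 - <<'E'
from h import *
cam("wrist");W=cam("wrist"); cv2.imwrite("pics/w7.png",W[0]); delta(.4885,.2045,.054,100.2); s=sense()
c=read_camera("wrist"); f=W[1]; H=np.array(c["hand_eye"])
def tool(u,tz,z):
    d=H[:3,:3]@np.array([(u[0]-c["cx"])/f,(u[1]-c["cy"])/f,1]); o=H[:3,3]; k=((tz-z)-o[2])/d[2]; return ((o+k*d)*1000).round(1)[:2]
print("w4 rail end",tool((285,141),.1985,.052),"near dots",tool((287.6,110.7),.1985,.052),tool((356,110.7),.1985,.052))
w6=cv2.imread("pics/w6.png"); w7=W[0]
# screws as fiducials: template from w6 (mid screws)
for (x,y) in [(235,201),(404,201)]:
    t=w6[y-9:y+10,x-9:x+10]; print("w6 screw",tool((x,y),.0543,.018))
    m=cv2.matchTemplate(w7[0:230],t,cv2.TM_CCOEFF_NORMED); m[:,:max(0,x-60)]=-1; m[:,x+50:]=-1; _,v,_,l=cv2.minMaxLoc(m); print("w7",(l[0]+9,l[1]+9),round(v,2),tool((l[0]+9,l[1]+9),s["position"][2],.018))
g=cv2.cvtColor(w7,cv2.COLOR_BGR2GRAY)
print(g[104:120,312:330].mean(1).round().tolist(),g[314:330,312:330].mean(1).round().tolist())
E
```

```text
time_s: 9.15
position: [0.4942, 0.1859, 0.0543]
ee_rot: [179.6, -0.4, 100.3]
contact_force: [-3.1, 9.7, 11.5]
width: 0.0251
grasp_force: 61.2
time_s: 9.78
position: [0.4982, 0.1635, 0.0542]
ee_rot: [179.6, -0.4, 100.3]
contact_force: [-3.5, 8.3, 13.5]
width: 0.0252
grasp_force: 61.5
t 9.875 pose [0.4982 0.1635 0.0542] [179.63  -0.37 100.32] F [-3.8  8.4 13.7] w 0.025 -> rows [ 0.168 -0.009  0.002] turn 0.003
w4 rail end [ 51.7 -35.1] near dots [ 81.2 -31.6] [81.2 36.5]
w6 screw [ 18.7 -56.8]
w7 (226, 136) 0.87 [ 61.3 -59. ]
w6 screw [18.9 56.8]
w7 (402, 207) 0.73 [14.7 55.8]
[100.0, 100.0, 100.0, 100.0, 102.0, 115.0, 132.0, 139.0, 146.0, 160.0, 164.0, 164.0, 162.0, 161.0, 161.0, 161.0] [233.0, 233.0, 233.0, 232.0, 232.0, 225.0, 195.0, 111.0, 58.0, 51.0, 82.0, 184.0, 226.0, 227.0, 189.0, 109.0]
```

View pics/w7.png

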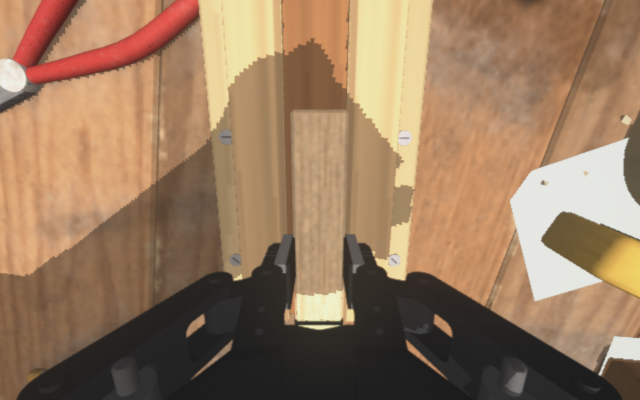

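The view after the slide shows the bar still seated, with mid screws at (226,136) and (404,137), near screws at (236,260) and (394,260), and the line at row 323. I've slid 42 mm, so about 9-10 mm remain. I'll cross-check that with the near screws.

```bash
python3 - <<'E'
from h import *
W=cam("wrist"); a=np.radians(10.25); ay=np.array([-np.sin(a),np.cos(a)])
Y=lambda C,u,z: round(px2w(C,u,z)[:2]@ay*1000,1)
line=Y(W,(320,322.6),.064); n=[Y(W,(236,259.5),.018),Y(W,(394,260),.018)]; m=[Y(W,(226,136.5),.018),Y(W,(404,137.5),.018)]
print("line",line,"near screws",n,"mid",m,"short end",Y(W,(320,111),.064))
# w4 geometry, same camera, pose then
c=read_camera("wrist");T=np.eye(4);T[:3,:3]=R.from_euler("xyz",[179.98,.06,99.82],degrees=True).as_matrix();T[:3,3]=[.5109,.0621,.1985]
C4=(None,W[1],W[2],W[3],np.linalg.inv(T@np.array(c["hand_eye"])))
T=T.copy();T[:3,:3]=R.from_euler("xyz",[-179.91,.06,100.06],degrees=True).as_matrix();T[:3,3]=[.4883,.2015,.1025]
C5=(None,W[1],W[2],W[3],np.linalg.inv(T@np.array(c["hand_eye"])))
e=Y(C4,(285,141),.052); print("w4 end",e,"foot",Y(C4,(275,138.3),.018),"near",Y(C4,(271.5,117),.018),Y(C4,(371.7,117),.018),"mid",Y(C4,(267.5,31),.018),Y(C4,(376,31),.018),"dot",Y(C4,(287.6,110.7),.052))
print("w5 farend-220",Y(C5,(320,17.3),.052)-220,"mid",Y(C5,(254.5,184.6),.018),Y(C5,(388.5,184.6),.018),"dot",Y(C5,(375.2,72.3),.052))
C=cam("top");cv2.imwrite("pics/t7.png",C[0])
E
```

```text
line 32.2 near screws [np.float64(48.0), np.float64(47.5)] mid [np.float64(133.4), np.float64(133.0)] short end 146.7
w4 end 22.0 foot 23.0 near 46.3 45.6 mid 131.5 130.8 dot 51.5
w5 farend-220 22.900000000000006 mid 131.0 130.8 dot 211.9
```

```bash
python3 -m handwheel '[[[-0.01,0,0,0,20],[-0.02,0,0,0,20],[-0.03,0,0,0,20],[-0.035,0,0,0,20],[-0.035,0,0,0,20]]]'
python3 - <<'E'
from h import *
W=cam("wrist");W=cam("wrist"); delta(.4982,.1635,.0542,100.3)
C=cam("top"); i=C[0]; e=w2px(C,[.5045,.1145,.06]);print(e); x,y=int(e[0]),int(e[1])
S=cam("scene"); j=S[0]; e=w2px(S,[.5045,.1145,.06]);print(e); u,v=int(e[0]),int(e[1])
f=lambda a:cv2.resize(a,(400,400),interpolation=cv2.INTER_CUBIC)
cv2.imwrite("pics/t8.png",np.hstack([f(i[y-33:y+34,x-33:x+34]),f(j[v-33:v+34,u-33:u+34])]))
E
```

```text
time_s: 10.7
position: [0.4996, 0.1555, 0.0542]
ee_rot: [179.6, -0.4, 100.4]
contact_force: [-3.1, 9.6, 12.2]
width: 0.0251
grasp_force: 61.4
t 10.8 pose [0.4996 0.1554 0.0542] [179.63  -0.4  100.36] F [-4.  10.2 12.9] w 0.0255 -> rows [0.033 0.    0.   ] turn 0.001
[240.18795345 239.31931949]
[308.54804076 251.04371045]
```

View pics/t8.png

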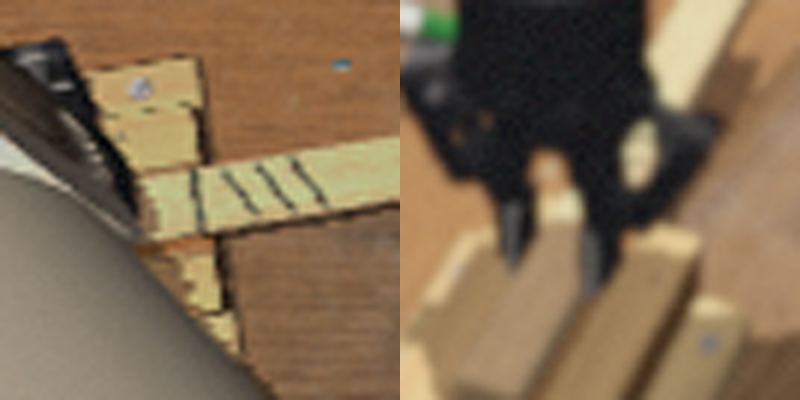

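The top view (left half) shows the line at about column 197 and the rail ends at about 203 (upper rail) and 217 (lower rail), so the line is still slightly inside. I'll measure that numerically.

```bash
python3 - <<'E'
from h import *
C=cam("top"); a=np.radians(10.25); ay=np.array([-np.sin(a),np.cos(a)]); ax=np.array([np.cos(a),np.sin(a)])
g=cv2.cvtColor(C[0],cv2.COLOR_BGR2GRAY).astype(np.float32); b=C[0][:,:,0].astype(np.float32)
# sample brightness along block axis at given lateral offset
O=np.array([.5045,.1145])
def prof(x,z,im,rng):
    P=[w2px(C,[*(O+ax*x+ay*y),z]) for y in rng]; mx=np.array(P,np.float32); return cv2.remap(im,mx[:,0].reshape(1,-1),mx[:,1].reshape(1,-1),cv2.INTER_LINEAR)[0]
rng=np.arange(-.012,.0125,.001)
print("y mm",(rng*1000).round().astype(int).tolist())
for x in (-.036,-.03,-.024,.022,.026,.03,.034,.038): print("rail",x,prof(x,.052,g,rng).astype(int).tolist())
for x in (-.009,-.006,-.003,0,.003,.006,.009): print("bar",x,prof(x,.064,g,rng).astype(int).tolist())
E
```

```text
y mm [-12, -11, -10, -9, -8, -7, -6, -5, -4, -3, -2, -1, 0, 1, 2, 3, 4, 5, 6, 7, 8, 9, 10, 11, 12]
rail -0.036 [106, 107, 106, 99, 90, 83, 77, 69, 57, 46, 72, 117, 155, 165, 174, 175, 173, 172, 172, 172, 167, 161, 155, 143, 132]
rail -0.03 [103, 102, 97, 91, 82, 70, 59, 49, 39, 45, 60, 80, 112, 144, 160, 167, 173, 172, 171, 172, 170, 166, 160, 155, 141]
rail -0.024 [105, 105, 105, 100, 89, 78, 63, 49, 41, 37, 37, 86, 134, 157, 165, 172, 171, 170, 168, 165, 163, 162, 162, 155, 142]
rail 0.022 [111, 111, 109, 107, 92, 77, 65, 53, 43, 45, 50, 77, 118, 152, 162, 171, 173, 172, 171, 171, 171, 171, 171, 171, 171]
rail 0.026 [112, 113, 113, 104, 91, 78, 64, 49, 44, 44, 54, 96, 141, 160, 169, 175, 172, 170, 169, 169, 169, 169, 170, 170, 170]
rail 0.03 [117, 118, 115, 105, 95, 83, 73, 61, 51, 42, 75, 119, 154, 162, 172, 172, 171, 170, 169, 168, 168, 169, 169, 168, 167]
rail 0.034 [113, 114, 109, 103, 95, 83, 71, 58, 45, 48, 79, 113, 135, 154, 165, 167, 168, 168, 168, 168, 167, 167, 166, 165, 164]
rail 0.038 [120, 118, 114, 110, 95, 81, 77, 77, 75, 68, 64, 82, 116, 146, 157, 167, 170, 169, 167
[... 277 characters left out ...]
9, 178, 177, 177, 177, 178]
bar -0.003 [181, 181, 182, 181, 180, 179, 180, 181, 181, 180, 173, 142, 111, 115, 137, 156, 169, 182, 183, 181, 179, 178, 177, 178, 179]
bar 0 [182, 180, 178, 178, 177, 177, 177, 177, 179, 181, 164, 136, 113, 122, 132, 149, 166, 180, 181, 180, 180, 179, 178, 179, 180]
bar 0.003 [168, 172, 174, 175, 176, 178, 180, 182, 184, 183, 161, 137, 114, 94, 86, 122, 155, 170, 178, 183, 183, 184, 182, 181, 179]
bar 0.006 [140, 162, 171, 178, 181, 181, 181, 182, 183, 175, 159, 142, 118, 95, 104, 134, 161, 172, 182, 185, 185, 185, 185, 184, 184]
bar 0.009 [127, 132, 151, 172, 178, 182, 184, 184, 185, 167, 149, 127, 101, 80, 113, 145, 163, 173, 181, 181, 180, 181, 183, 184, 184]
```

The line is about 1.5 mm inside the end, and the wrist estimate agrees. I'll nudge it outward, then press harder.

```bash
python3 -m handwheel '[[[-0.003,0,0,0,20],[-0.006,0,0,0,20],[-0.006,0,0.004,0,20],[-0.006,0,0.008,0,20],[-0.006,0,0.008,0,20]]]'
cat > chk.py <<'E'
from h import *
a=np.radians(10.25); ay=np.array([-np.sin(a),np.cos(a)]); ax=np.array([np.cos(a),np.sin(a)]); O=np.array([.5045,.1145])
cam("wrist"); rng=np.arange(-.012,.0121,.0005); y=rng*1000
G=np.mean([cv2.cvtColor(cam("top")[0],cv2.COLOR_BGR2GRAY).astype(np.float32) for _ in range(3)],0); C=cam("top")
def prof(x,z):
    m=np.array([w2px(C,[*(O+ax*x+ay*t),z]) for t in rng],np.float32); return cv2.remap(G,m[:,0].reshape(1,-1),m[:,1].reshape(1,-1),cv2.INTER_LINEAR)[0]
E=[];L=[]
for x in (-.034,-.03,-.026,.022,.026,.03,.034,.038):
    p=prof(x,.052); k=np.where((p[:-1]<108)&(p[1:]>=108)&(abs(y[:-1])<4))[0]; E+=list(y[k[:1]])
for x in np.arange(-.009,.0095,.0015):
    p=prof(x,.064); w=np.clip(165-p,0,None)*(abs(y)<5); L.append((w*y).sum()/w.sum())
print("edge",np.mean(E),np.std(E),"line",np.mean(L),np.std(L)); delta(.4996,.1554,.0542,100.3)
E
python3 chk.py
```

```text
time_s: 11.58
position: [0.4999, 0.1542, 0.0541]
ee_rot: [179.6, -0.3, 100.4]
contact_force: [-10.0, 6.7, 34.0]
width: 0.0253
grasp_force: 63.9
edge -0.9374999999999905 0.4635124054434794 line -0.510170393595455 0.22214239924064086
t 11.825 pose [0.4999 0.1542 0.0541] [179.6   -0.3  100.38] F [-9.9  7.2 34.4] w 0.0253 -> rows [ 0.005 -0.    -0.   ] turn 0.002
```

```bash
python3 -m handwheel '[[[0,0,-0.002,0,20],[0,0,-0.004,0,20],[0,0,-0.004,0,20],[0,0,-0.004,0,20],[0,0,-0.004,0,20]]]'; python3 chk.py
```

```text
time_s: 12.45
position: [0.4999, 0.1542, 0.0542]
ee_rot: [179.6, -0.4, 100.4]
contact_force: [-6.9, 8.5, 23.4]
width: 0.0252
grasp_force: 62.6
edge -0.9374999999999905 0.4635124054434794 line -0.5185239078126073 0.22596372257559297
t 12.7 pose [0.4999 0.1542 0.0542] [179.61  -0.36 100.37] F [-7.   7.6 23.8] w 0.0253 -> rows [ 0.005 -0.    -0.   ] turn 0.002
```

The line is level with the end to within about 0.5 mm, and the press is steady at about 24 N. Handing in.

```bash
python3 -c "
from bench import *
print(sign_off())"
```

```text
the job is handed in; nothing more can be done
None
```

The job is handed in: the marked bar lies in the groove with its line within about 0.5 mm of the saw end, gripped about 39 mm behind the line and pressed down with about 24 N, at about 13 s of the 45 s allowed; I did not move the other things, but took no closing picture of them.

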